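# Fit a keyed hub on the drive stub

## Task

The aluminium hexagon hub lies on the bench with its yellow-painted flat to one side: first turn it over by one flat so that the painted flat is uppermost, and let go of it lying so on the bench. Turn the blue stand's spindle with the red crank until its brass key points straight up, then pick the hub up again, slide it along the keyed stub until it is fully home against the shoulder with the painted flat still up, and let go. Do not disturb the bolt dish, the tape measure or the red-capped marker.

Things in the scene. Friction and masses are not known exactly. Their poses are not given: they have to be found in the camera images.
- hub: Loose aluminium hexagon hub, 0.2 to 0.41 kg, 58 mm long, same from both ends. Origin at its centre; x along its bore; z = outward normal of the painted flat. Two hexagon end rims, each 12 mm long, 48 mm across flats, 55 across corners: lying on a flat its centre is 24 mm above the bench. Starts with the painted flat on the upper slanting side towards the robot, 60 degrees from the top.
- hub_mark (a point): Middle of the yellow paint line on the hub's waist, 20 mm from the centre on its z side. The waist, 34 mm long between the rims, is 36 mm wide in y (two parallel wrench flats, 32 mm high, upright when the painted flat is up) and 40 mm high in z. The flat end faces are 58 mm apart and can be gripped too.
- hub_mouth (a point): Centre of the bore's mouth at the hub's -x end, 29 mm from its centre. The bore goes right through, 20 mm across, with one keyway on the painted (z) side, 10 mm wide, reaching 15.5 mm from the axis.
- stand: Blue bearing block on a grey foot plate (80 x 110 x 12 mm), fixed; its place and yaw vary. Origin under its centre on the bench, z up. The spindle axis runs along its x, 80 mm above the bench; the keyed stub points to -x, the crank is at +x. Block 50 mm thick (x from -25 to 25 mm), 64 mm wide, 112 mm high, with a brass nipple on top to 118 mm.
- shoulder (a point): Centre of the face of the shoulder, a dark disc 30 mm across, at x = -30 mm, z = 80 mm of the stand. Home, the hub's end rests on it: hub centre then at x = -59 mm, y = 0, z = 80 mm of the stand (2 mm play round the shaft, 1.5 mm each side of the key).
- stub_tip (a point): End of the steel stub, on its axis, at x = -96 mm, z = 80 mm of the stand. The stub is 16 mm in diameter with a cone 10 mm long at this end. The brass key on it is 7 mm wide, reaches 13.5 mm from the axis and runs from the shoulder to x = -78 mm, with a rounded nose.
- spindle (a joint): Angle of the spindle with stub, key and crank, rad, about the stand's x axis: 0 with key and crank straight up; positive leans both towards the stand's -y. Turns from -0.75 to 0.75, starts between 0.3 and 0.65; friction of 0.18 N m holds it where it is left.
- crank_grip (a point): Middle of the red cylindrical crank handle, 18 mm in diameter, 46 mm long, parallel to the spindle axis, 64 mm from it, behind the block: centred at x = 63 mm of the stand, 144 mm above the bench when the crank is upright.
- bolt_dish: Small round metal dish with bolts, 73 mm across, 18 mm high, origin under its centre. Bystander. Beyond it on the left stands a fixed red tool chest, 204 mm high with a handle on top, that fills the bench from y = 0.23 m leftwards, x = 0.45 to 0.87 m: keep arm and gripper clear of it.
- tape_measure: Yellow tape measure standing on the bench, 35 x 75 x 64 mm, origin under its centre. Bystander.
- red_marker: White marker with red cap lying on the bench, 14 x 125 x 14 mm, along its y, origin under its centre. Bystander.
There are look-alikes about, which are no part of the job. Several things have the shape of the hub; the one meant has the colours described above.

How it is judged:
On the way:
1. the hub lies on the bench with its painted flat up, let go of (angle between hub's own z axis and vertical below 0.12 rad and height (world z) of hub below 0.028 m and linear speed of hub below 0.03 m/s and contact force between the fingers and hub below 0.2 N), for 0.2 s.
At the end, for the whole second after the job is handed in: The hub sits on the keyed stub, its end within 4.5 mm of the shoulder, its centre within about 5 mm of the spindle axis, bore along the axis within 0.12 rad, painted flat up within 0.25 rad, at rest (x of hub in the frame of stand between -0.0635 and -0.056 m and y of hub in the frame of stand between -0.005 and 0.005 m and z of hub in the frame of stand between 0.074 and 0.085 m and angle between the x axis of hub and the x axis of stand, either way round below 0.12 rad and angle between hub's own z axis and vertical below 0.25 rad and linear speed of hub below 0.02 m/s); the robot touches nothing.
It fails at once if the bolt dish is moved more than 30 mm (distance of bolt_dish from where it was at the start of the episode above 0.03 m).
It fails at once if the tape measure is moved more than 30 mm (distance of tape_measure from where it was at the start of the episode above 0.03 m).
It fails at once if the red-capped marker is moved more than 30 mm (distance of red_marker from where it was at the start of the episode above 0.03 m).
It also fails if it takes over 72 s, if anything falls off the work surface, if the arm or the gripper's body presses on something with over 40 N, if the wrist force passes 120 N, or if a joint passes its speed limit or range.

## Robot

A 7-joint arm with a two-finger parallel gripper is mounted at the origin on the work surface; the furniture and walls round the work are solid. World frame = base frame: x ahead of the robot, y to its left, z up, the work surface at z = 0. Lengths are in m, angles in rad, forces in N, time in s.
With the tool pointing down it reaches from about 0.35 to 0.9 m from the base axis. Payload 8.1 kg.
Tool frame: the origin (TCP) lies on the centre line of the jaws, within the pads' length; the fingertips stand ctrl.tip_reach ahead of it and the grasp point (between the pads) lies 8 mm behind it (ctrl.tip_reach is the distance from the TCP to the fingertips, in m); z points along the fingers, y is the line along which they close (so a half turn about z gives the same grasp; the last joint's range is limited). The gripper opens to 85 mm and grips with 20 to 120 N. Pads are 22 mm wide; open, the fingers measure 114 mm over their backs; the gripper's body (76 mm by 85 mm) begins 54 mm behind the grasp point. The pads swing forward as they close: fully open they stand 13 mm farther back than shut.
Start: joints at [1.164, 0.434, 0.025, 1.573, -0.012, 1.134, -0.075], TCP at [0.187, -0.596, 0.242] pointing down, gripper open.
Joint ranges: [-2.62, 2.62], [-0.44, 2.09], [-1.27, 1.32], [0.08, 2.57], [-1.32, 4.46], [0.12, 2], [-2.74, 2.74]. Speed limits (rad/s): [2.22, 2.22, 3.01, 3.01, 3.14, 3.14, 3.14].

## Interface

Orientations are given as a rotation vector (axis times angle).
In Python, from plant import ctrl gives the robot as it stands.
- The arm moves only by the tool drive_tool, never from a script. Its argument "commands" is a list that holds one entry, the list of rows, each a list of 7 numbers: the turn, a rotation vector about the tool's x, y, z in degrees, then the shift along the tool's x, y, z in cm, then the closure, from -1 (fully open) to 1 (shut). In form: [[[wx, wy, wz, x, y, z, grip], ...]]. A call has 1 to 10 rows; each row shifts and turns the commanded pose from where the row before left it, along the tool's axes as they then stand; what a row does not reach is not made up. A row lasts 1/12 s, in which the tool goes at most 41.7 mm and 7.16 degrees, less where a joint would pass 70% of its speed; a pose out of reach is approached as far as the arm can. A call with a gripper value outside its range is refused whole. The fingers move at their own pace and stop on an object; "force" is the grip in N (left out, the last holds). Time passes only in rows, so rows that do not move let the fingers close. It gives the time, the measured TCP pose, the force, the opening and the grip force at its end, in the units of the state.
- ctrl.state(): the state, without advancing time (a new reading comes with each control period).
- ctrl.camera(name): name is "scene" or "top"; returns a dict with "frame" (384x512x3 uint8, red, green, blue), "fovy" (degrees; the focal length in pixels is half the picture's height over the tangent of half this angle, whatever the lens; pixels are square), "cx", "cy" (the principal point, pixels), "extrinsics" (4x4, takes a point from camera to world coordinates). Camera axes: x right, y down, z forward; pixel columns grow to the right and rows downward; lengths in m; the calibration is good to about 2 mm. A picture is of the moment at which its call begins. There is no depth.
- ctrl.hand_in(): hands the job in; it is judged then, once.
The state is a dict: "time_s": time; "joint_pos": joint angles; "dq": joint speeds; "joint_torque": joint torques, N m; "ee_pos": TCP position; "tool_rot": TCP orientation; "ft_force": force on the tool from outside, world axes, zero at the start; "torque": the same for the moment, N m; "grip_width": finger opening in m; "grip_force": force on a finger pad.
Only numpy, scipy, OpenCV 4.12 (cv2) and the standard library are available. Lean on these libraries where they do the work, as an engineer would, in place of code of your own. Each camera call takes 0.05 s, during which the arm holds its last target. There are 200 camera calls.

## Working session

There is one attempt and no reset: what is moved stays moved. The work goes in short steps, Python scripts to look and compute and a tool call to move; the robot and the scene stay as the last step left them, time stands still between calls to the robot, and variables do not carry over. Pictures are saved under pics/ and viewed, at most 11 in all, crops included, and the job is handed in when it is done.

Besides the shell and the picture viewer there is one more tool, called after ">>>" by a JSON object that holds its "fn" and its "kwargs". drive_tool: Moves the arm, as the interface text tells. Its arguments: {"type":"object","properties":{"commands":{"type":"array"},"force":{"type":"number"}},"required":["commands"]}

```bash
mkdir -p pics; ls; python3 - <<'E'
from plant import ctrl
import cv2,numpy as np,pickle
for n in("scene","top"):
    c=ctrl.camera(n);pickle.dump(c,open(n+'.pkl','wb'))
    cv2.imwrite(f'pics/{n}0.png',cv2.cvtColor(c['frame'],cv2.COLOR_RGB2BGR))
    print(n,c['fovy'],c['cx'],c['cy'],np.round(c['extrinsics'],3).tolist())
s=ctrl.state();print({k:np.round(v,3).tolist() for k,v in s.items()},ctrl.tip_reach)
E
```

```text
pics
scene 51.14057665703376 254.60385812311358 195.68065182982477 [[-0.787, -0.349, 0.51, 0.01], [-0.617, 0.456, -0.641, 0.505], [-0.009, -0.819, -0.574, 0.687], [0.0, 0.0, 0.0, 1.0]]
top 46.79517949850492 252.00793031962974 196.98716098673376 [[0.029, -0.993, 0.116, 0.402], [-1.0, -0.03, -0.007, -0.113], [0.011, -0.115, -0.993, 1.037], [0.0, 0.0, 0.0, 1.0]]
{'time_s': 0.1, 'joint_pos': [1.164, 0.435, 0.025, 1.574, -0.012, 1.134, -0.075], 'dq': [0.0, -0.002, -0.001, -0.004, 0.0, -0.0, -0.001], 'joint_torque': [0.004, -67.175, 1.028, -31.69, 0.016, 0.007, 0.0], 'ee_pos': [0.187, -0.596, 0.242], 'tool_rot': [-3.104, -0.475, 0.001], 'ft_force': [0.154, -0.464, 0.111], 'torque': [0.041, -0.013, -0.003], 'grip_force': 0.0, 'grip_width': 0.086} 0.011
```

View pics/scene0.png

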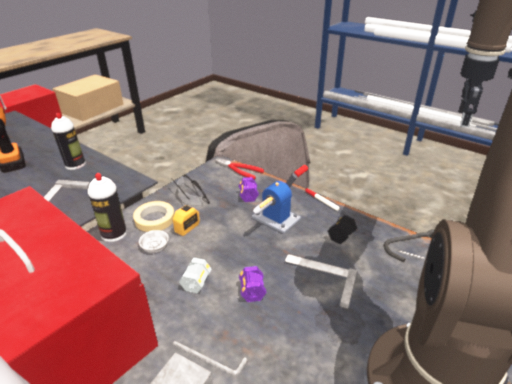

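View pics/top0.png

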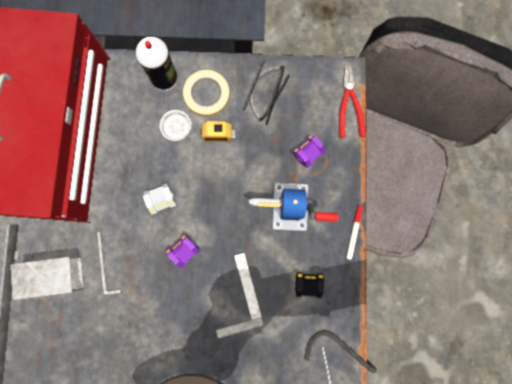

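Hub candidates in the top picture are silver/white (159,198), purple (183,250) and (309,150), and black (310,284). The description says aluminium with yellow paint, so it is (159,198), which is (195,275) in the scene view. The stand is at (293,203) with the stub pointing left. I'll check both in a close crop.

```bash
python3 - <<'E'
import cv2,pickle,numpy as np
T=pickle.load(open('top.pkl','rb'))['frame'];S=pickle.load(open('scene.pkl','rb'))['frame']
f=lambda I,x,y,w,h:cv2.resize(I[y:y+h,x:x+w],(400,300),interpolation=cv2.INTER_CUBIC)
m=np.vstack([np.hstack([f(T,135,177,48,36),f(S,170,252,56,42)]),np.hstack([f(T,240,165,112,84),f(S,235,155,100,75)])])
cv2.imwrite('pics/crop0.png',m[...,::-1])
E
```

```text
(no output)
```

View pics/crop0.png

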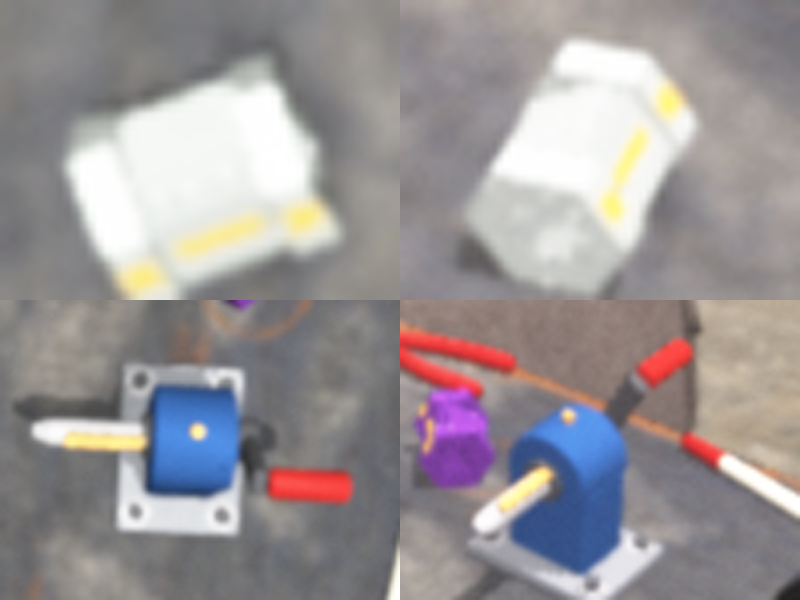

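The crop confirms the silver hub with yellow paint on the robot-facing side. The stub points left in the top view and the crank leans towards the robot. Next I'll fit the poses.

```bash
cat > h.py <<'E'
import numpy as np,pickle
from scipy.optimize import least_squares
from scipy.spatial.transform import Rotation as R
def proj(c,P):
    E=c['extrinsics'];p=(np.atleast_2d(P)-E[:3,3])@E[:3,:3]
    f=192/np.tan(np.radians(c['fovy']/2));return p[:,:2]/p[:,2:]*f+[c['cx'],c['cy']]
def unproj(c,uv,z):
    E=c['extrinsics'];f=192/np.tan(np.radians(c['fovy']/2))
    d=E[:3,:3]@np.array([(uv[0]-c['cx'])/f,(uv[1]-c['cy'])/f,1]);return E[:3,3]+d*(z-E[2,3])/d[2]
def rel(pos,Rt):
    "turn (deg, tool) then shift (cm, in the tool axes after the turn)"
    from plant import ctrl
    s=ctrl.state();R0=R.from_rotvec(s['tool_rot'])
    w=(R0.inv()*Rt).as_rotvec(degrees=True);d=Rt.inv().apply(np.array(pos)-s['ee_pos'])*100
    print('now',np.round(s['ee_pos'],4),'turn',np.round(w,2),'shift',np.round(d,2),'t',s['time_s'])
def down(yaw): # tool y along yaw, z down
    y=np.array([np.cos(yaw),np.sin(yaw),0]);z=np.array([0,0,-1.]);return R.from_matrix(np.c_[np.cross(y,z),y,z])
E
python3 - <<'E'
from h import *
T=pickle.load(open('top.pkl','rb'));S=pickle.load(open('scene.pkl','rb'))
cr=lambda a,o,s:(np.array(a,float)+.5)/s-.5+o
# hub: y-order: left(+y) / mid / right
tu=cr([[140,278],[220,237],[305,216]],[135,177],400/48);su=cr([[212,208],[232,155],[270,100]],[170,252],400/56)
def hub(p):
    Rm=R.from_euler('z',p[2])*R.from_euler('x',p[3])
    # axis x towards -y side ; paint normal
    return Rm.apply(np.array([[-.023,0,.024],[0,0,.02],[.023,0,.024]]))+[p[0],p[1],.024]
g=unproj(T,(159,199),.03)
for fix in(1,0):
    fr=lambda p:np.r_[(proj(T,hub(p))-tu).ravel(),(proj(S,hub(p))-su).ravel(),20*(p[3]-np.pi/3)*(10 if fix else .1)]
    best=min((least_squares(fr,[g[0],g[1],-np.pi/2+.3,s]) for s in(1.05,-1.05)),key=lambda r:r.cost)
    print('hub',best.x,best.cost,np.round(best.fun,1))
# stand
tp=np.array([[122,64],[244,70],[240,234],[118,230],[198,132],[32,131],[270,185],[352,188]]);tu2=cr(tp,[240,165],400/112)
su2=cr([[168,114],[78,225],[266,62]],[235,155],4)
def st(p):
    Rm=R.from_euler('z',p[2]);a=p[3]
    h=lambda x,r:[x,-r*np.sin(a),.08+r*np.cos(a)]
    tl=[[-.04,.055,.012],[.04,.055,.012],[.04,-.055,.012],[-.04,-.055,.012],[0,0,.118],[-.096,0,.08],h(.04,.064),h(.086,.064)]
    sl=[[0,0,.118],[-.096,0,.08],h(.063,.064)]
    f=lambda l:Rm.apply(np.array(l))+[p[0],p[1],0]
    return f(tl),f(sl)
def fr(p):a,b=st(p);return np.r_[(proj(T,a)-tu2).ravel(),(proj(S,b)-su2).ravel()]
g=unproj(T,(293,205),.08)
r=least_squares(fr,[g[0],g[1],-np.pi/2,.45],loss='soft_l1');print('stand',r.x,r.cost,np.round(r.fun,1))
for n,u,z in(('dish',(175,125),.018),('tape',(217,131),.064),('marker',(356,232),.014),('purple',(183,250),.03)):print(n,unproj(T,u,z))
from plant import ctrl
print(R.from_rotvec(ctrl.state()['tool_rot']).as_matrix().round(3))
p=best.x;yaw=p[2]
rel([p[0],p[1],.25],down(yaw))
E
```

```text
hub [ 0.51175308  0.09137133 -1.185931    1.04687942] 1.045355144039106 [ 0.6 -0.4  0.3 -0.4  0.1 -0.   0.2  0.4  0.   0.6 -0.1  0.8 -0.1]
hub [ 0.50949427  0.09107608 -1.18544035  0.91544168] 0.23584869819095186 [ 0.2 -0.3  0.  -0.1 -0.3  0.1  0.2 -0.2  0.1  0.2 -0.1  0.2 -0.3]
stand [ 0.50288963 -0.20996498 -1.58354152  0.49620958] 2.628173625849744 [ 0.2 -0.5  0.2 -0.7  0.   0.5 -0.4  0.1  0.1 -0.2  0.5  0.1  0.1 -0.3
 -0.4 -0.2  0.8  0.2  0.1  1.9  0.1  0.8]
dish [0.68618427 0.06564824 0.018     ]
tape [ 0.66253495 -0.03718209  0.064     ]
marker [ 0.4474387  -0.36249823  0.014     ]
purple [0.39501001 0.0315727  0.03      ]
[[ 0.954  0.299 -0.001]
 [ 0.299 -0.954  0.001]
 [-0.    -0.001 -1.   ]]
now [ 0.1868 -0.596   0.2416] turn [-0.08  0.01 -4.68] shift [ 55.73 -51.54  -0.84] t 0.1
```

>>> {"fn": "drive_tool", "kwargs": {"commands": [[[0, 0, -4.7, 0, 0, 0, -1], [0, 0, 0, 2.76, -2.87, 0.23, -1], [0, 0, 0, 2.76, -2.87, 0.23, -1], [0, 0, 0, 2.76, -2.87, 0.23, -1], [0, 0, 0, 2.76, -2.87, 0.23, -1], [0, 0, 0, 2.76, -2.87, 0.23, -1], [0, 0, 0, 2.76, -2.87, 0.23, -1], [0, 0, 0, 2.76, -2.87, 0.23, -1], [0, 0, 0, 2.76, -2.87, 0.23, -1], [0, 0, 0, 2.76, -2.87, 0.23, -1]]], "force": 60}}

```text
time_s: 0.93
ee_pos: [0.32, -0.2617, 0.2215]
tool_rot: [3.083, 0.602, -0.0]
ft_force: [0.6, 0.6, -0.3]
grip_width: 0.0855
grip_force: 0.0
```

>>> {"fn": "drive_tool", "kwargs": {"commands": [[[0, 0, 0, 2.76, -2.87, 0.23, -1], [0, 0, 0, 2.76, -2.87, 0.23, -1], [0, 0, 0, 2.76, -2.87, 0.23, -1], [0, 0, 0, 2.76, -2.87, 0.23, -1], [0, 0, 0, 2.76, -2.87, 0.23, -1], [0, 0, 0, 2.76, -2.87, 0.23, -1], [0, 0, 0, 2.76, -2.87, 0.23, -1], [0, 0, 0, 2.76, -2.87, 0.23, -1], [0, 0, 0, 2.76, -2.87, 0.23, -1], [0, 0, 0, 0, 0, 0, -1]]]}}

```text
time_s: 1.77
ee_pos: [0.4546, 0.0772, 0.201]
tool_rot: [-3.077, -0.614, -0.004]
ft_force: [2.0, -0.7, 1.0]
grip_width: 0.0851
grip_force: 0.0
```

>>> {"fn": "drive_tool", "kwargs": {"commands": [[[0, 5, 0, 0, 0, 0, -1], [0, 5, 0, 0, 0, 0, -1], [0, 5, 0, 0, 0, 0, -1], [0, 5, 0, 0, 0, 0, -1], [0, 5, 0, 0, 0, 0, -1], [0, 5, 0, 0, 0, 0, -1], [0, 5, 0, 0, 0, 0, -1], [0, 5, 0, 0, 0, 0, -1], [0, 0, 0, 0, 0, 0, -1], [0, 0, 0, 0, 0, 0, -1]]]}}

```text
time_s: 2.6
ee_pos: [0.4513, 0.0792, 0.2013]
tool_rot: [-2.836, -0.568, -0.816]
ft_force: [1.1, -0.6, 1.4]
grip_width: 0.0851
grip_force: 0.0
```

```bash
python3 - <<'E'
from h import *
from plant import ctrl
yaw=-1.186
Rt=down(yaw)*R.from_euler('y',40,degrees=True);z=Rt.apply([0,0,1]);c=np.array([.511,.0912,.024])
rel(c-z*.097,Rt);rel(c+z*.003,Rt);print(np.round(ctrl.state()['joint_pos'],2))
E
```

```text
now [0.4513 0.0792 0.2013] turn [-1.8   7.6  -0.05] shift [-6.81  1.13  7.72] t 2.6
now [0.4513 0.0792 0.2013] turn [-1.8   7.6  -0.05] shift [-6.81  1.13 17.72] t 2.6
[ 0.52  0.05 -0.7   2.4  -0.64  0.19 -0.75]
```

```bash
python3 - <<'E'
from h import *
yaw=-1.186
Rt=down(yaw)*R.from_euler('y',32,degrees=True);z=Rt.apply([0,0,1]);c=np.array([.511,.0912,.024])
rel(c-z*.097,Rt)
E
```

```text
now [0.4513 0.0792 0.2013] turn [-1.8  -0.4   0.08] shift [-4.32  1.13  8.5 ] t 2.6
```

>>> {"fn": "drive_tool", "kwargs": {"commands": [[[-0.9, -0.2, 0, -1.08, 0.28, 2.13, -1], [-0.9, -0.2, 0, -1.08, 0.28, 2.13, -1], [0, 0, 0, -1.08, 0.28, 2.13, -1], [0, 0, 0, -1.08, 0.28, 2.13, -1], [0, 0, 0, 0, 0, 0, -1], [0, 0, 0, 0, 0, 0, -1]]]}}

```text
time_s: 3.1
ee_pos: [0.4576, 0.0826, 0.1711]
tool_rot: [-2.822, -0.571, -0.807]
ft_force: [-0.6, 0.4, -0.5]
grip_width: 0.0857
grip_force: 0.0
```

```bash
python3 - <<'E'
from h import *
from plant import ctrl
yaw=-1.186
Rt=down(yaw)*R.from_euler('y',32,degrees=True);z=Rt.apply([0,0,1]);c=np.array([.511,.0912,.024])
rel(c-z*.097,Rt);rel(c+z*.003,Rt);print(np.round(ctrl.state()['joint_pos'],2))
E
```

```text
now [0.4576 0.0826 0.1711] turn [-2.75 -0.36  0.05] shift [-3.32  1.2   5.57] t 3.1
now [0.4576 0.0826 0.1711] turn [-2.75 -0.36  0.05] shift [-3.32  1.2  15.57] t 3.1
[ 0.17  0.11 -0.36  2.45 -1.21  0.13 -0.18]
```

>>> {"fn": "drive_tool", "kwargs": {"commands": [[[-0.9, -4, 0, 0, 0, 0, -1], [-0.9, -4, 0, 0, 0, 0, -1], [-0.9, -4, 0, 0, 0, 0, -1], [0, 0, 0, 0, 0, 0, -1], [0, 0, 0, 0, 0, 0, -1]]]}}

```text
time_s: 3.52
ee_pos: [0.4579, 0.0906, 0.1721]
tool_rot: [-2.854, -0.592, -0.712]
ft_force: [-0.1, 0.3, -0.8]
grip_width: 0.0853
grip_force: 0.0
```

```bash
python3 - <<'E'
from h import *
from plant import ctrl
yaw=-1.186
Rt=down(yaw)*R.from_euler('y',20,degrees=True);z=Rt.apply([0,0,1]);c=np.array([.511,.0912,.024])
rel(c-z*.077,Rt);rel(c+z*.003,Rt);print(np.round(ctrl.state()['joint_pos'],2))
E
```

```text
now [0.4579 0.0906 0.1721] turn [-2.94 -8.48  0.84] shift [-0.42  1.94  7.91] t 3.5167
now [0.4579 0.0906 0.1721] turn [-2.94 -8.48  0.84] shift [-0.42  1.94 15.91] t 3.5167
[-0.15  0.09 -0.06  2.41 -0.7   0.2  -0.72]
```

>>> {"fn": "drive_tool", "kwargs": {"commands": [[[-1, -2.8, 0.3, 0, 0, 0, -1], [-1, -2.8, 0.3, 0, 0, 0, -1], [-1, -2.8, 0.3, 0, 0, 0, -1], [0, 0, 0, 0, 0.65, 0, -1], [0, 0, 0, 0, 0.65, 0, -1], [0, 0, 0, 0, 0.65, 0, -1], [0, 0, 0, 0, 0, 0, -1], [0, 0, 0, 0, 0, 0, -1]]]}}

```text
time_s: 4.18
ee_pos: [0.4642, 0.0725, 0.1708]
tool_rot: [-2.95, -0.574, -0.556]
ft_force: [-0.7, 0.2, -0.2]
grip_width: 0.0855
grip_force: 0.0
```

```bash
cat > a.py <<'E'
from h import *
from plant import ctrl
yaw=-1.186
Rt=down(yaw)*R.from_euler('y',20,degrees=True);z=Rt.apply([0,0,1]);c=np.array([.511,.0912,.024])
rel(c-z*.077,Rt);rel(c+z*.003,Rt);print(np.round(ctrl.state()['joint_pos'],2))
E
python3 a.py
```

```text
now [0.4642 0.0725 0.1708] turn [-0.8  -1.5  -0.15] shift [-0.28  0.03  7.82] t 4.1833
now [0.4642 0.0725 0.1708] turn [-0.8  -1.5  -0.15] shift [-0.28  0.03 15.82] t 4.1833
[-0.34  0.11  0.14  2.33 -0.28  0.35 -1.14]
```

Now it responds. I'll approach along the tool axis.

>>> {"fn": "drive_tool", "kwargs": {"commands": [[[-0.8, -1.5, -0.1, -0.28, 0, 0, -1], [0, 0, 0, 0, 0, 2, -1], [0, 0, 0, 0, 0, 2, -1], [0, 0, 0, 0, 0, 2, -1], [0, 0, 0, 0, 0, 2, -1], [0, 0, 0, 0, 0, 0, -1], [0, 0, 0, 0, 0, 0, -1]]]}}

```text
time_s: 4.77
ee_pos: [0.4865, 0.0822, 0.0939]
tool_rot: [-2.975, -0.58, -0.52]
ft_force: [-0.6, 0.1, 0.3]
grip_width: 0.0853
grip_force: 0.0
```

```bash
cat >> a.py <<'E'
c=ctrl.camera('top');f=c['frame'];S=ctrl.camera('scene')['frame']
import cv2,time
m=np.hstack([cv2.resize(f[150:270,110:230],(400,400)),cv2.resize(S[200:320,130:250],(400,400))])
cv2.imwrite('pics/a1.png',m[...,::-1])
E
python3 a.py
```

```text
now [0.4865 0.0822 0.0939] turn [-0.04  0.15  0.  ] shift [ 0.06  0.09 -0.23] t 4.7667
now [0.4865 0.0822 0.0939] turn [-0.04  0.15  0.  ] shift [0.06 0.09 7.77] t 4.7667
[-0.27  0.31  0.03  2.34 -0.38  0.16 -1.06]
```

View pics/a1.png

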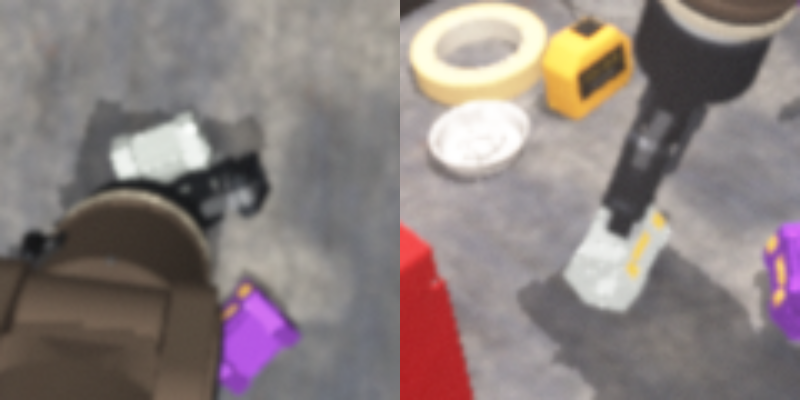

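>>> {"fn": "drive_tool", "kwargs": {"commands": [[[0, -3, 0, 0, 0, 0, -1], [0, -3, 0, 0, 0, 0, -1], [0, 0, 0, 0.4, 0.05, 1.5, -1], [0, 0, 0, 0.45, 0.05, 1.5, -1], [0, 0, 0, 0, 0, 1.5, -1], [0, 0, 0, 0, 0, 1.5, -1], [0, 0, 0, 0, 0, 1.7, -1], [0, 0, 0, 0, 0, 0, -1], [0, 0, 0, 0, 0, 0, -1]]]}}

```text
time_s: 5.62
ee_pos: [0.5125, 0.0915, 0.0227]
tool_rot: [-3.016, -0.589, -0.37]
ft_force: [-0.0, -0.5, -0.0]
grip_width: 0.0853
grip_force: 0.0
```

>>> {"fn": "drive_tool", "kwargs": {"commands": [[[0, 0, 0, 0, 0, 0, 1], [0, 0, 0, 0, 0, 0, 1], [0, 0, 0, 0, 0, 0, 1], [0, 0, 0, 0, 0, 0, 1], [0, 0, 0, 0, 0, 0, 1], [0, 0, 0, 0, 0, 0, 1]]], "force": 60}}

```text
time_s: 6.12
ee_pos: [0.5132, 0.0916, 0.0236]
tool_rot: [-3.016, -0.589, -0.374]
ft_force: [-3.4, -1.6, 12.5]
grip_width: 0.0574
grip_force: 61.1
```

```bash
head -6 a.py > b.py; python3 b.py
```

```text
now [0.5132 0.0916 0.0236] turn [0.04 5.88 0.06] shift [-0.19 -0.05 -7.81] t 6.1167
now [0.5132 0.0916 0.0236] turn [0.04 5.88 0.06] shift [-0.19 -0.05  0.19] t 6.1167
[-0.31  0.5   0.06  2.25 -0.38  0.16 -1.07]
```

>>> {"fn": "drive_tool", "kwargs": {"commands": [[[0, 0, 0, 0, 0, -1, 1], [0, 0, 0, 0, 0, -1, 1], [0, 0, 0, 0, 0, -1.5, 1], [0, 0, 0, 0, 0, -1.5, 1], [0, 0, 0, 0, 0, 0, 1]]]}}

```text
time_s: 6.63
ee_pos: [0.5016, 0.087, 0.0733]
tool_rot: [-3.015, -0.589, -0.374]
ft_force: [0.0, 1.2, -4.1]
grip_width: 0.0572
grip_force: 66.3
```

>>> {"fn": "drive_tool", "kwargs": {"commands": [[[0, -6, 0, 0, 0, 0, 1], [0, -6, 0, 0, 0, 0, 1], [0, -6, 0, 0, 0, 0, 1], [0, -6, 0, 0, 0, 0, 1], [0, -6, 0, 0, 0, 0, 1], [0, -6, 0, 0, 0, 0, 1], [0, -6, 0, 0, 0, 0, 1], [0, -6, 0, 0, 0, 0, 1], [0, -6, 0, 0, 0, 0, 1], [0, -6, 0, 0, 0, 0, 1]]]}}

```text
time_s: 7.47
ee_pos: [0.5022, 0.0879, 0.0704]
tool_rot: [2.708, 0.53, -1.153]
ft_force: [-0.5, 0.2, -4.3]
grip_width: 0.057
grip_force: 66.1
```

>>> {"fn": "drive_tool", "kwargs": {"commands": [[[0, 0, 0, 0, 0, 0, 1], [0, 0, 0, 0, 0, 0, 1]]]}}

```text
time_s: 7.63
ee_pos: [0.5014, 0.0874, 0.068]
tool_rot: [2.709, 0.53, -1.15]
ft_force: [0.7, -0.0, -2.7]
grip_width: 0.0572
grip_force: 66.0
```

```bash
cat > b.py <<'E'
from h import *
from plant import ctrl
import cv2
Rt=down(-1.186)*R.from_euler('y',-46,degrees=True)
rel([.513,.092,.024],Rt);print(np.round(ctrl.state()['joint_pos'],2))
f=ctrl.camera('top')['frame'];S=ctrl.camera('scene')['frame']
m=np.hstack([cv2.resize(f[130:250,110:230],(400,400)),cv2.resize(S[200:320,130:250],(400,400))])
cv2.imwrite('pics/b1.png',m[...,::-1])
E
python3 b.py
```

```text
now [0.5014 0.0874 0.068 ] turn [0.11 0.02 0.07] shift [4.04 0.01 2.16] t 7.6333
[-0.51  0.95  0.36  1.42 -0.14  1.61 -1.3 ]
```

View pics/b1.png

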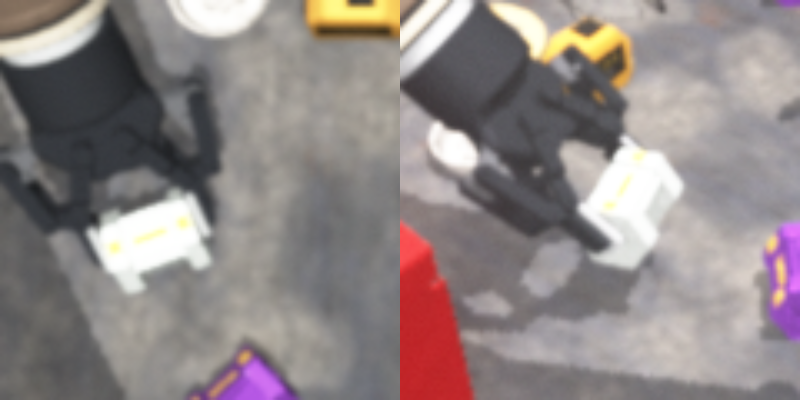

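>>> {"fn": "drive_tool", "kwargs": {"commands": [[[0, 0, 0, 0.4, 0.6, 0.78, 1], [0, 0, 0, 0.4, 0.6, 0.78, 1], [0, 0, 0, 0.4, 0.6, 0.78, 1], [0, 0, 0, 0.45, 0.6, 0.77, 1], [0, 0, 0, 0.45, 0.52, 0.77, 1], [0, 0, 0, 0, 0, 0, 1], [0, 0, 0, 0, 0, 0, 1]]]}}

```text
time_s: 8.32
ee_pos: [0.4996, 0.0544, 0.028]
tool_rot: [2.709, 0.528, -1.152]
ft_force: [-0.4, 0.0, -3.7]
grip_width: 0.0573
grip_force: 66.1
```

>>> {"fn": "drive_tool", "kwargs": {"commands": [[[0, 0, 0, 0.11, 0, 0.1, 1], [0, 0, 0, 0.11, 0, 0.1, 1], [0, 0, 0, 0, 0, 0, 1], [0, 0, 0, 0, 0, 0, 1]]]}}

```text
time_s: 8.65
ee_pos: [0.5003, 0.0554, 0.0256]
tool_rot: [2.71, 0.53, -1.15]
ft_force: [0.1, -0.2, -3.5]
grip_width: 0.0573
grip_force: 66.1
```

>>> {"fn": "drive_tool", "kwargs": {"commands": [[[0, 0, 0, 0.11, 0, 0.1, 1], [0, 0, 0, 0.07, 0, 0.07, 1], [0, 0, 0, 0, 0, 0, 1], [0, 0, 0, 0, 0, 0, 1]]]}}

```text
time_s: 8.98
ee_pos: [0.5005, 0.0553, 0.024]
tool_rot: [2.71, 0.529, -1.15]
ft_force: [0.7, 1.1, 5.1]
grip_width: 0.0574
grip_force: 66.9
```

Contact: the force went from -3.5 to +5. I'll release, retreat along the tool axis, then look.

>>> {"fn": "drive_tool", "kwargs": {"commands": [[[0, 0, 0, 0, 0, 0, -1], [0, 0, 0, 0, 0, 0, -1], [0, 0, 0, 0, 0, 0, -1], [0, 0, 0, 0, 0, 0, -1], [0, 0, 0, 0, 0, -1, -1], [0, 0, 0, 0, 0, -2, -1], [0, 0, 0, 0, 0, -3, -1], [0, 0, 0, 0, 0, -3, -1], [0, 0, 0, 0, 0, -3, -1], [0, 0, 0, 0, 0, 0, -1]]]}}

```text
time_s: 9.82
ee_pos: [0.5845, 0.0891, 0.1102]
tool_rot: [2.713, 0.532, -1.139]
ft_force: [0.9, 0.1, -0.4]
grip_width: 0.0856
grip_force: 0.0
```

>>> {"fn": "drive_tool", "kwargs": {"commands": [[[0, 6, 0, -1, 0, -1, -1], [0, 6, 0, -1, 0, -1, -1], [0, 6, 0, -1, 0, -1, -1], [0, 6, 0, -1, 0, -1, -1], [0, 6, 0, -1, 0, -1, -1], [0, 6, 0, -1, 0, -1, -1], [0, 6, 0, -1, 0, -1, -1], [0, 4, 0, -1, 0, -1, -1], [0, 0, 0, -4, 0, 0, -1], [0, 0, 0, -4, 0, 0, -1]]]}}

```text
time_s: 10.65
ee_pos: [0.4702, 0.0429, 0.2106]
tool_rot: [-3.083, -0.603, -0.004]
ft_force: [0.2, -0.1, 0.9]
grip_width: 0.0857
grip_force: 0.0
```

>>> {"fn": "drive_tool", "kwargs": {"commands": [[[0, 0, 0, 0, 4, -1, -1], [0, 0, 0, 0, 4, -1, -1], [0, 0, 0, 0, 4, -1, -1], [0, 0, 0, 0, 4, 0, -1], [0, 0, 0, 0, 4, 0, -1]]]}}

```text
time_s: 11.07
ee_pos: [0.547, -0.1437, 0.2409]
tool_rot: [3.082, 0.603, 0.003]
ft_force: [1.0, 1.6, -0.3]
grip_width: 0.0851
grip_force: 0.0
```

```bash
cat > d.py <<'E'
from h import *
from plant import ctrl
import cv2,sys
T=ctrl.camera('top');S=ctrl.camera('scene');pickle.dump((T,S),open(sys.argv[1]+'.pkl','wb'))
f=T['frame'];s=S['frame'];a=list(map(int,sys.argv[2:]))
m=np.hstack([cv2.resize(f[a[1]:a[1]+a[2],a[0]:a[0]+a[2]],(400,400),interpolation=cv2.INTER_CUBIC),cv2.resize(s[a[4]:a[4]+a[5],a[3]:a[3]+a[5]],(400,400),interpolation=cv2.INTER_CUBIC)])
cv2.imwrite(f'pics/{sys.argv[1]}.png',m[...,::-1])
print(ctrl.state()['ee_pos'],ctrl.state()['tool_rot'],np.round(ctrl.state()['joint_pos'],2))
E
python3 d.py c1 145 175 60 180 245 60
```

```text
[ 0.54702031 -0.14965348  0.24048527] [3.08079795e+00 5.88155922e-01 1.03703851e-03] [-0.19  0.36  0.49  1.75 -0.18  1.08 -0.83]
```

View pics/c1.png

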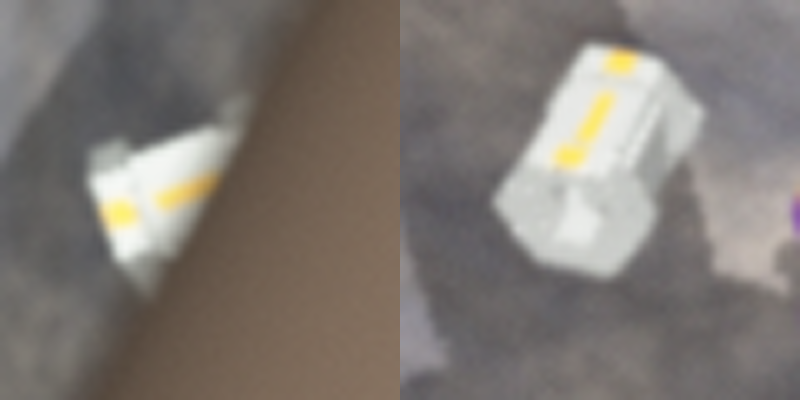

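Both views show the hub flat with the paint up: rim paint at (170,157) and (220,62) in the scene crop. Next is the crank.

```bash
cat >> h.py <<'E'
SX,SY,SYAW,SA=.5029,-.2100,-1.5835,.496
def stand(x,y,z):
    return R.from_euler('z',SYAW).apply([x,y,z])+[SX,SY,0]
def crank(a,x=.065,dz=-.008):
    p=stand(x,-.064*np.sin(a),.08+.064*np.cos(a));return p+[0,0,dz]
E
python3 - <<'E'
from h import *
T,S=pickle.load(open('c1.pkl','rb'))
cr=lambda a,o,s:(np.array(a,float)+.5)/s-.5+o
su=cr([[170,157],[196,118],[220,62]],[180,245],400/60);tu=cr([[120,215]],[145,175],400/60)
def hub(p):return R.from_euler('z',p[2]).apply(np.array([[-.023,0,.024],[0,0,.02],[.023,0,.024]]))+[p[0],p[1],.024]
fr=lambda p:np.r_[(proj(T,hub(p)[:1])-tu).ravel(),(proj(S,hub(p))-su).ravel()]
r=least_squares(fr,[.5,.055,-1.19]);print(r.x,r.fun.round(1))
rel(crank(SA)+[0,0,.09],down(SYAW+np.pi/2))
E
```

```text
[ 0.50012054  0.05656766 -1.16393025] [ 0.6 -0.6  0.3  0.4  0.1  0.3 -0.2  0.6]
now [ 0.547  -0.1497  0.2405] turn [  0.25   0.19 -67.66] shift [-12.59  -7.38   2.22] t 11.1667
```

>>> {"fn": "drive_tool", "kwargs": {"commands": [[[0, 0, -6.77, 0, 0, 0, -1], [0, 0, -6.77, 0, 0, 0, -1], [0, 0, -6.77, 0, 0, 0, -1], [0, 0, -6.77, 0, 0, 0, -1], [0, 0, -6.77, 0, 0, 0, -1], [0, 0, -6.77, 0, 0, 0, -1], [0, 0, -6.77, 0, 0, 0, -1], [0, 0, -6.77, 0, 0, 0, -1], [0, 0, -6.77, 0, 0, 0, -1], [0, 0, -6.77, 0, 0, 0, -1]]]}}

```text
time_s: 12.0
ee_pos: [0.5461, -0.1417, 0.2399]
tool_rot: [2.219, 2.224, -0.001]
ft_force: [-0.3, -0.3, 0.6]
grip_width: 0.0853
grip_force: 0.0
```

>>> {"fn": "drive_tool", "kwargs": {"commands": [[[0, 0, 0, -2.52, -1.48, 0.44, -1], [0, 0, 0, -2.52, -1.48, 0.44, -1], [0, 0, 0, -2.52, -1.48, 0.44, -1], [0, 0, 0, -2.52, -1.48, 0.44, -1], [0, 0, 0, -2.52, -1.48, 0.44, -1], [0, 0, 0, 0, 0, 0, -1], [0, 0, 0, 0, 0, 0, -1]]]}}

```text
time_s: 12.58
ee_pos: [0.4706, -0.2691, 0.2178]
tool_rot: [-2.229, -2.213, 0.002]
ft_force: [0.8, 0.4, -0.3]
grip_width: 0.0855
grip_force: 0.0
```

```bash
python3 - <<'E'
from h import *
rel(crank(SA),down(SYAW+np.pi/2))
E
python3 d.py e1 255 160 110 235 150 110
```

```text
now [ 0.4706 -0.2691  0.2178] turn [-0.05  0.04  0.32] shift [-0.55  0.11  8.95] t 12.5833
[ 0.47244461 -0.26679546  0.21796817] [2.22426580e+00 2.21833995e+00 2.69663890e-04] [ 0.2   0.32  0.27  1.83 -0.1   1.01  0.52]
```

View pics/e1.png

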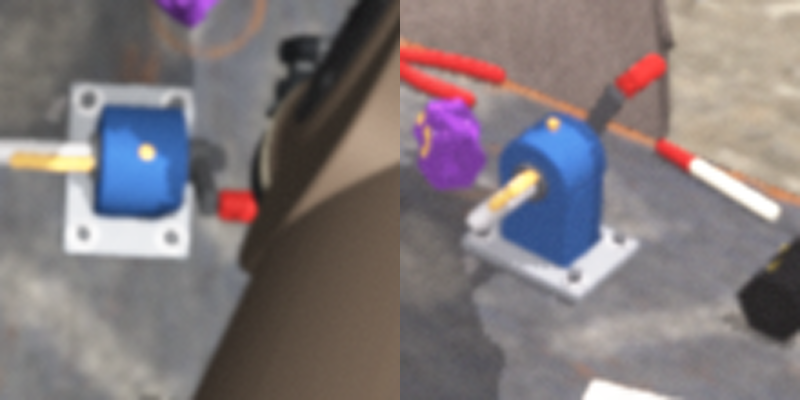

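>>> {"fn": "drive_tool", "kwargs": {"commands": [[[0, 0, 0, -0.3, 0, 1.5, -1], [0, 0, 0, -0.3, 0, 1.5, -1], [0, 0, 0, 0, 0, 1.5, -1], [0, 0, 0, 0, 0, 1.5, -1], [0, 0, 0, 0, 0, 1, -1], [0, 0, 0, 0, 0, 1, -1], [0, 0, 0, 0, 0, 0.9, -1], [0, 0, 0, 0, 0, 0, -1], [0, 0, 0, 0, 0, 0, -1]]]}}

```text
time_s: 13.43
ee_pos: [0.4721, -0.2735, 0.1287]
tool_rot: [-2.225, -2.218, 0.001]
ft_force: [0.4, 0.1, 0.4]
grip_width: 0.0855
grip_force: 0.0
```

>>> {"fn": "drive_tool", "kwargs": {"commands": [[[0, 0, 0, 0, 0, 0, 1], [0, 0, 0, 0, 0, 0, 1], [0, 0, 0, 0, 0, 0, 1], [0, 0, 0, 0, 0, 0, 1], [0, 0, 0, 0, 0, 0, 1], [0, 0, 0, 0, 0, 0, 1], [0, 0, 0, 0, 0, 0, 1], [0, 0, 0, 0, 0, 0, 1]]], "force": 20}}

```text
time_s: 14.1
ee_pos: [0.4724, -0.2738, 0.1291]
tool_rot: [2.224, 2.217, -0.0]
ft_force: [1.5, 0.0, 2.1]
grip_width: 0.0171
grip_force: 21.0
```

```bash
python3 - <<'E'
from h import *
for a in (SA,.33,.16,0.):rel(crank(a),down(SYAW+np.pi/2))
E
```

```text
now [ 0.4724 -0.2738  0.1291] turn [0.04 0.05 0.53] shift [-0.08 -0.08  0.08] t 14.1
now [ 0.4724 -0.2738  0.1291] turn [0.04 0.05 0.53] shift [-0.08  0.9  -0.34] t 14.1
now [ 0.4724 -0.2738  0.1291] turn [0.04 0.05 0.53] shift [-0.08  1.95 -0.61] t 14.1
now [ 0.4724 -0.2738  0.1291] turn [0.04 0.05 0.53] shift [-0.08  2.97 -0.69] t 14.1
```

>>> {"fn": "drive_tool", "kwargs": {"commands": [[[0, 0, 0, 0, 0.45, -0.21, 1], [0, 0, 0, 0, 0.45, -0.21, 1], [0, 0, 0, 0, 0.52, -0.14, 1], [0, 0, 0, 0, 0.52, -0.14, 1], [0, 0, 0, 0, 0.51, -0.05, 1], [0, 0, 0, 0, 0.51, -0.03, 1], [0, 0, 0, 0, 0, 0, 1], [0, 0, 0, 0, 0, 0, 1], [0, 0, 0, 0, 0, 0, 1]]]}}

```text
time_s: 14.85
ee_pos: [0.5007, -0.2742, 0.1366]
tool_rot: [-2.225, -2.216, 0.003]
ft_force: [-5.4, -0.9, 4.6]
grip_width: 0.0175
grip_force: 21.6
```

```bash
python3 - <<'E'
from h import *
rel(crank(0),down(SYAW+np.pi/2))
E
```

```text
now [ 0.5007 -0.2742  0.1366] turn [-0.09  0.04  0.5 ] shift [-0.08  0.14  0.06] t 14.85
```

>>> {"fn": "drive_tool", "kwargs": {"commands": [[[0, 0, 0, 0, 0.15, 0.05, 1], [0, 0, 0, 0, 0, 0, 1], [0, 0, 0, 0, 0, 0, 1]]]}}

```text
time_s: 15.1
ee_pos: [0.5024, -0.2742, 0.1364]
tool_rot: [-2.226, -2.217, 0.002]
ft_force: [-5.9, -1.3, 6.9]
grip_width: 0.0169
grip_force: 21.9
```

>>> {"fn": "drive_tool", "kwargs": {"commands": [[[0, 0, 0, 0, 0, 0, -1], [0, 0, 0, 0, 0, 0, -1], [0, 0, 0, 0, 0, 0, -1], [0, 0, 0, 0, 0, 0, -1], [0, 0, 0, 0, 0, 0, -1], [0, 0, 0, 0, 0, -2, -1], [0, 0, 0, 0, 0, -3, -1], [0, 0, 0, 0, 0, -3, -1], [0, 0, 0, 0, 0, -3, -1], [0, 0, 0, 0, 0, 0, -1]]]}}

```text
time_s: 15.93
ee_pos: [0.5057, -0.2752, 0.2521]
tool_rot: [2.219, 2.211, 0.005]
ft_force: [1.5, -1.3, 0.2]
grip_width: 0.085
grip_force: 0.0
```

```bash
python3 - <<'E'
from h import *
rel([.43,.0,.24],down(-1.175+np.pi/2))
E
```

```text
now [ 0.5057 -0.2752  0.2521] turn [  0.44   0.32 -22.87] shift [28.31  3.63  1.21] t 15.9333
```

>>> {"fn": "drive_tool", "kwargs": {"commands": [[[0, 0, -5.7, 0, 0, 0, -1], [0, 0, -5.7, 0, 0, 0, -1], [0, 0, -5.7, 0, 0, 0, -1], [0, 0, -5.7, 3, 0, 0, -1], [0, 0, 0, 3.6, 0.5, 0.2, -1], [0, 0, 0, 3.6, 0.5, 0.2, -1], [0, 0, 0, 3.6, 0.5, 0.2, -1], [0, 0, 0, 3.6, 0.5, 0.2, -1], [0, 0, 0, 3.6, 0.5, 0.2, -1], [0, 0, 0, 3.6, 0.5, 0.2, -1]]]}}

```text
time_s: 16.77
ee_pos: [0.4384, -0.0325, 0.234]
tool_rot: [1.742, 2.613, -0.0]
ft_force: [0.8, -0.0, -0.3]
grip_width: 0.0854
grip_force: 0.0
```

>>> {"fn": "drive_tool", "kwargs": {"commands": [[[0, 0, 0, 3.7, 0.5, 0, -1], [0, 0, 0, 0, 0, 0, -1], [0, 0, 0, 0, 0, 0, -1]]]}}

```text
time_s: 17.02
ee_pos: [0.4291, 0.004, 0.234]
tool_rot: [1.736, 2.618, 0.0]
ft_force: [1.2, -0.5, 1.1]
grip_width: 0.0852
grip_force: 0.0
```

```bash
python3 d.py f1 235 155 100 240 150 90
```

```text
[0.42972494 0.00144214 0.23406391] [ 1.74248058e+00  2.61293326e+00 -6.27006107e-04] [-0.15  0.12  0.03  2.03 -0.    0.98  0.27]
```

View pics/f1.png

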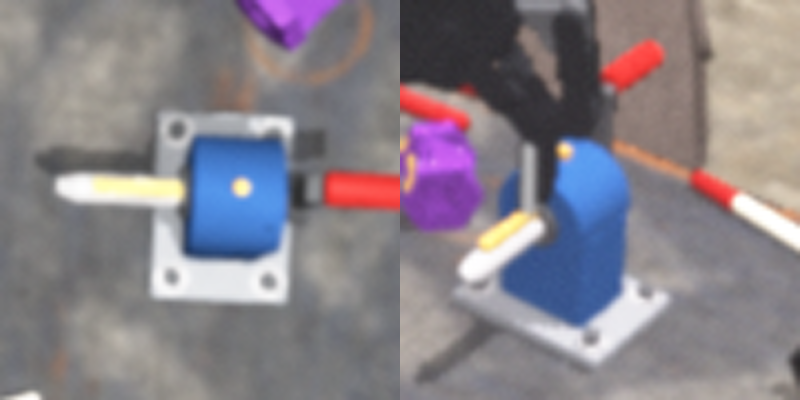

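```bash
python3 - <<'E'
from h import *
T,S=pickle.load(open('f1.pkl','rb'))
cr=lambda a,o,s:(np.array(a,float)+.5)/s-.5+o
h=lambda x,r,a:stand(x,-r*np.sin(a),.08+r*np.cos(a))
print('meas top handle L',cr([327,189],[235,155],4),'right@395',cr([395,190],[235,155],4),'tip',cr([57,187],[235,155],4),'nip',cr([241,187],[235,155],4),'scene tip',cr([68,270],[240,150],400/90),'nip',cr([165,152],[240,150],400/90),'handle end',cr([255,55],[240,150],400/90),'key tipend top',cr([95,185],[235,155],4))
for a in(-.1,0,.1):print(a,proj(T,[h(.04,.064,a),h(.057,.064,a),h(-.078,.0135,a)]).round(1).tolist(),proj(S,h(.086,.064,a)).round(1))
print(proj(T,[stand(-.096,0,.08),stand(0,0,.118)]).round(1).tolist(),proj(S,[stand(-.096,0,.08),stand(0,0,.118)]).round(1).tolist())
rel([.5001,.0565,.12],down(-1.175+np.pi/2))
E
```

```text
meas top handle L [316.375 201.875] right@395 [333.375 202.125] tip [248.875 201.375] nip [294.875 201.375] scene tip [254.9125 210.3625] nip [276.7375 183.8125] handle end [296.9875 161.9875] key tipend top [258.375 200.875]
-0.1 [[316.3, 197.8], [324.7, 198.1], [257.6, 200.4]] [[294.6 160.7]]
0 [[316.3, 200.9], [324.7, 201.2], [257.6, 201.1]] [[296.6 161.3]]
0.1 [[316.2, 204.0], [324.6, 204.4], [257.6, 201.7]] [[298.6 162.1]]
[[249.2, 201.4], [295.2, 201.4]] [[254.2, 212.8], [277.4, 183.3]]
now [0.4297 0.0014 0.2341] turn [ 0.01  0.06 -0.07] shift [ 2.37  8.62 11.41] t 17.1167
```

>>> {"fn": "drive_tool", "kwargs": {"commands": [[[0, 0, 0, 0.8, 2.87, 0, -1], [0, 0, 0, 0.8, 2.87, 1, -1], [0, 0, 0, 0.77, 2.88, 2, -1], [0, 0, 0, 0, 0, 3, -1], [0, 0, 0, 0, 0, 3, -1], [0, 0, 0, 0, 0, 2.4, -1], [0, 0, 0, 0, 0, 0, -1], [0, 0, 0, 0, 0, 0, -1]]]}}

```text
time_s: 17.78
ee_pos: [0.4996, 0.0554, 0.1193]
tool_rot: [-1.745, -2.611, 0.005]
ft_force: [0.4, -1.2, 0.6]
grip_width: 0.0852
grip_force: 0.0
```

```bash
python3 - <<'E'
from h import *
rel([.5001,.0562,.02],down(-1.178+np.pi/2))
E
```

```text
now [0.4996 0.0554 0.1193] turn [-0.18  0.03 -0.02] shift [0.06 0.08 9.93] t 17.7833
```

>>> {"fn": "drive_tool", "kwargs": {"commands": [[[0, 0, 0, 0, 0.1, 2, -1], [0, 0, 0, 0, 0, 2, -1], [0, 0, 0, 0, 0, 2, -1], [0, 0, 0, 0, 0, 2, -1], [0, 0, 0, 0, 0, 1, -1], [0, 0, 0, 0, 0, 0.9, -1], [0, 0, 0, 0, 0, 0, -1], [0, 0, 0, 0, 0, 0, -1]]]}}

```text
time_s: 18.45
ee_pos: [0.5015, 0.0571, 0.0217]
tool_rot: [1.743, 2.613, 0.0]
ft_force: [0.5, 0.4, 0.0]
grip_width: 0.0854
grip_force: 0.0
```

>>> {"fn": "drive_tool", "kwargs": {"commands": [[[0, 0, 0, 0, 0, 0, 1], [0, 0, 0, 0, 0, 0, 1], [0, 0, 0, 0, 0, 0, 1], [0, 0, 0, 0, 0, 0, 1], [0, 0, 0, 0, 0, 0, 1], [0, 0, 0, 0, 0, 0, 1], [0, 0, 0, 0, 0, 0, 1], [0, 0, 0, 0, 0, 0, 1]]], "force": 50}}

```text
time_s: 19.12
ee_pos: [0.5011, 0.0573, 0.0216]
tool_rot: [1.742, 2.613, 0.0]
ft_force: [-0.5, -0.8, 5.9]
grip_width: 0.0352
grip_force: 49.7
```

>>> {"fn": "drive_tool", "kwargs": {"commands": [[[0, 0, 0, 0, 0, -1, 1], [0, 0, 0, 0, 0, -2, 1], [0, 0, 0, 0, 0, -2, 1], [0, 0, 5.8, 0, 0, -0.6, 1], [0, 0, 5.8, 0, 0, 0, 1], [0, 0, 5.8, 0, 0, 0, 1], [0, 0, 5.8, 0, 0, 0, 1], [0, 0, 0, 0, 0, 0, 1], [0, 0, 0, 0, 0, 0, 1]]]}}

```text
time_s: 19.87
ee_pos: [0.5006, 0.0574, 0.0772]
tool_rot: [2.229, 2.214, -0.001]
ft_force: [0.2, 0.6, -3.2]
grip_width: 0.0354
grip_force: 51.2
```

```bash
cat > g.py <<'E'
from h import *
import sys
rel(stand(float(sys.argv[1]),0,.0776),down(SYAW+np.pi/2))
E
python3 g.py -.145; python3 d.py g1 150 155 100 180 180 120
```

```text
now [0.5006 0.0574 0.0772] turn [-0.01  0.05  0.34] shift [-12.23   0.57  -0.04] t 19.8667
[0.50066742 0.0573266  0.07707572] [ 2.22873864e+00  2.21363549e+00 -9.64208893e-04] [-0.3   0.45  0.11  2.05 -0.08  0.64 -0.15]
```

View pics/g1.png

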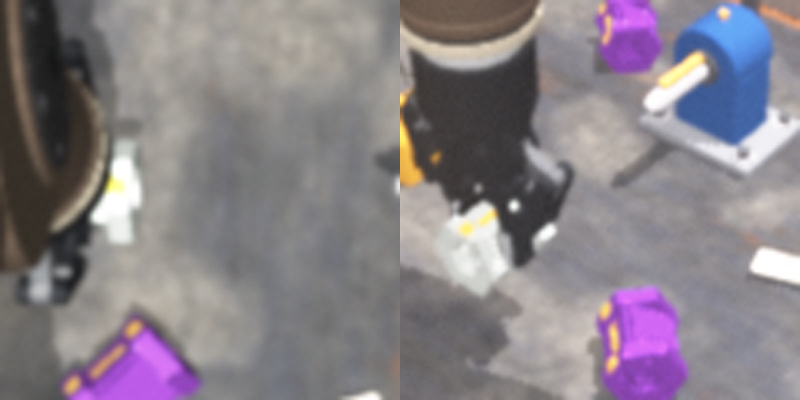

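>>> {"fn": "drive_tool", "kwargs": {"commands": [[[0, 0, 0.3, -2, 0.57, 0, 1], [0, 0, 0, -3, 0, 0, 1], [0, 0, 0, -3, 0, 0, 1], [0, 0, 0, -3, 0, 0, 1], [0, 0, 0, -1.2, 0, 0, 1], [0, 0, 0, 0, 0, 0, 1], [0, 0, 0, 0, 0, 0, 1], [0, 0, 0, 0, 0, 0, 1]]]}}

```text
time_s: 20.63
ee_pos: [0.5048, -0.0638, 0.077]
tool_rot: [-2.236, -2.206, -0.0]
ft_force: [0.5, 0.2, -3.7]
grip_width: 0.0349
grip_force: 51.2
```

```bash
python3 g.py -.125; python3 d.py i1 220 165 60 215 165 75
```

```text
now [ 0.5048 -0.0638  0.077 ] turn [-0.01 -0.01 -0.06] shift [-2.12 -0.   -0.06] t 20.6333
[ 0.50483688 -0.06336274  0.07699261] [-2.23574686e+00 -2.20692836e+00 -9.21425467e-06] [-0.06  0.46  0.11  2.04 -0.08  0.65  0.09]
```

View pics/i1.png

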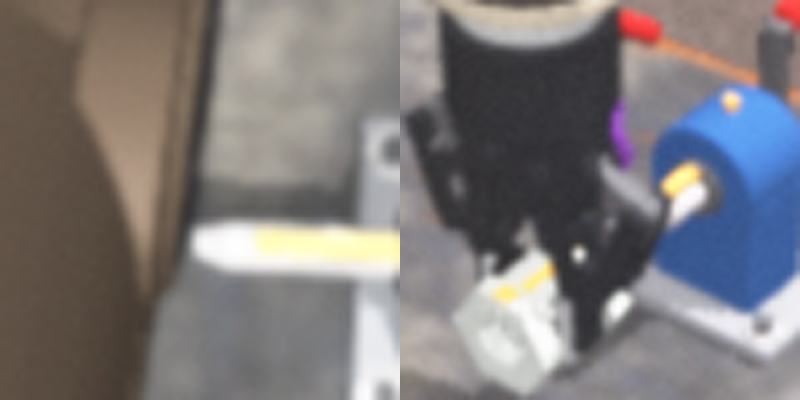

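```bash
python3 - <<'E'
from h import *
T,S=pickle.load(open('i1.pkl','rb'))
cr=lambda a,o,s:(np.array(a,float)+.5)/s-.5+o
print('meas rim',cr([108,294],[215,165],400/75),'line',cr([139,272],[215,165],400/75),'stub key face, scene nip',cr([332,102],[215,165],400/75),'top tip',cr([195,243],[220,165],400/60))
X=-.1464
print(proj(S,[stand(X-.023,0,.104),stand(X,0,.1),stand(0,0,.118)]).round(1).tolist(),proj(T,stand(-.096,0,.08)).round(1))
print('sens per 2mm x,z',(proj(S,stand(X-.023,.002,.104))-proj(S,stand(X-.023,0,.104))).round(1),(proj(S,stand(X-.023,0,.106))-proj(S,stand(X-.023,0,.104))).round(1))
E
```

```text
meas rim [234.84375 219.71875] line [240.65625 215.59375] stub key face, scene nip [276.84375 183.71875] top tip [248.825 201.025]
[[234.4, 219.7], [240.8, 216.2], [277.4, 183.3]] [[249.2 201.4]]
sens per 2mm x,z [[-0.6 -0.3]] [[-0.  -0.7]]
```

>>> {"fn": "drive_tool", "kwargs": {"commands": [[[0, 0, 0, -0.5, 0, -0.06, 1], [0, 0, 0, -0.5, 0, 0, 1], [0, 0, 0, -0.5, 0, 0, 1], [0, 0, 0, -0.5, 0, 0, 1], [0, 0, 0, -0.5, 0, 0, 1], [0, 0, 0, -0.5, 0, 0, 1], [0, 0, 0, 0, 0, 0, 1]]]}}

```text
time_s: 21.32
ee_pos: [0.5049, -0.0962, 0.0778]
tool_rot: [2.239, 2.201, 0.0]
ft_force: [2.2, -1.8, -4.7]
grip_width: 0.0356
grip_force: 51.0
```

>>> {"fn": "drive_tool", "kwargs": {"commands": [[[0, 0, 0, -0.3, 0, 0, 1], [0, 0, 0, -0.3, 0, 0, 1], [0, 0, 0, 0, 0, 0, 1], [0, 0, 0, 0, 0, 0, 1]]]}}

```text
time_s: 21.65
ee_pos: [0.5048, -0.1011, 0.0778]
tool_rot: [2.238, 2.203, 0.0]
ft_force: [4.8, -0.4, -5.5]
grip_width: 0.0349
grip_force: 50.9
```

```bash
python3 g.py -.059
```

```text
now [ 0.5048 -0.1011  0.0778] turn [ 0.07  0.06 -0.17] shift [-4.99 -0.05  0.02] t 21.65
```

>>> {"fn": "drive_tool", "kwargs": {"commands": [[[0, 0, 0, 0, 0.1, 0.05, 1], [0, 0, 0, -0.2, 0, 0, 1], [0, 0, 0, -0.2, 0, 0, 1], [0, 0, 0, -0.2, 0, 0, 1], [0, 0, 0, 0, 0, 0, 1], [0, 0, 0, 0, 0, 0, 1]]]}}

```text
time_s: 22.15
ee_pos: [0.5052, -0.1071, 0.0772]
tool_rot: [2.238, 2.203, -0.001]
ft_force: [2.9, -0.2, -2.7]
grip_width: 0.0353
grip_force: 51.2
```

>>> {"fn": "drive_tool", "kwargs": {"commands": [[[0, 0, 0, -0.3, 0, 0, 1], [0, 0, 0, -0.3, 0, 0, 1], [0, 0, 0, -0.3, 0, 0, 1], [0, 0, 0, 0, 0, 0, 1], [0, 0, 0, 0, 0, 0, 1]]]}}

```text
time_s: 22.57
ee_pos: [0.5051, -0.1166, 0.0772]
tool_rot: [2.239, 2.202, -0.001]
ft_force: [2.8, -2.3, -3.7]
grip_width: 0.0351
grip_force: 51.1
```

Sliding freely past the key nose. Continue.

>>> {"fn": "drive_tool", "kwargs": {"commands": [[[0, 0, 0, -0.4, 0.05, 0, 1], [0, 0, 0, -0.4, 0, 0, 1], [0, 0, 0, -0.4, 0, 0, 1], [0, 0, 0, -0.4, 0, 0, 1], [0, 0, 0, -0.4, 0, 0, 1], [0, 0, 0, -0.4, 0, 0, 1], [0, 0, 0, 0, 0, 0, 1], [0, 0, 0, 0, 0, 0, 1]]]}}

```text
time_s: 23.23
ee_pos: [0.5048, -0.1404, 0.0771]
tool_rot: [2.239, 2.203, -0.001]
ft_force: [-0.3, -0.4, -4.7]
grip_width: 0.0354
grip_force: 51.2
```

>>> {"fn": "drive_tool", "kwargs": {"commands": [[[0, 0, 0, -0.3, 0, 0, 1], [0, 0, 0, -0.2, 0, 0, 1], [0, 0, 0, -0.2, 0, 0, 1], [0, 0, 0, 0, 0, 0, 1], [0, 0, 0, 0, 0, 0, 1]]]}}

```text
time_s: 23.65
ee_pos: [0.5048, -0.1469, 0.0771]
tool_rot: [2.239, 2.204, -0.001]
ft_force: [0.3, -0.1, -3.5]
grip_width: 0.0353
grip_force: 51.2
```

```bash
python3 g.py -.059
```

```text
now [ 0.5048 -0.1469  0.0771] turn [-0.01  0.03 -0.18] shift [-0.41 -0.11 -0.05] t 23.65
```

>>> {"fn": "drive_tool", "kwargs": {"commands": [[[0, 0, 0, -0.15, 0, 0, 1], [0, 0, 0, -0.15, 0, 0, 1], [0, 0, 0, 0, 0, 0, 1], [0, 0, 0, 0, 0, 0, 1]]]}}

```text
time_s: 23.98
ee_pos: [0.5049, -0.1499, 0.0772]
tool_rot: [2.238, 2.204, -0.001]
ft_force: [-0.3, -0.3, -3.8]
grip_width: 0.0353
grip_force: 51.2
```

>>> {"fn": "drive_tool", "kwargs": {"commands": [[[0, 0, 0, -0.15, 0, 0, 1], [0, 0, 0, 0, 0, 0, 1], [0, 0, 0, 0, 0, 0, 1]]]}}

```text
time_s: 24.23
ee_pos: [0.5049, -0.1502, 0.0772]
tool_rot: [-2.237, -2.205, -0.0]
ft_force: [-0.4, 5.5, -3.0]
grip_width: 0.0352
grip_force: 51.4
```

>>> {"fn": "drive_tool", "kwargs": {"commands": [[[0, 0, 0, -0.1, 0, 0, 1], [0, 0, 0, 0, 0, 0, 1], [0, 0, 0, 0, 0, 0, 1]]]}}

```text
time_s: 24.48
ee_pos: [0.5049, -0.1502, 0.0772]
tool_rot: [-2.235, -2.205, -0.001]
ft_force: [-1.4, 8.5, -1.2]
grip_width: 0.0354
grip_force: 51.6
```

>>> {"fn": "drive_tool", "kwargs": {"commands": [[[0, 0, 0, 0.1, 0, 0.15, 1], [0, 0, 0, 0, 0, 0, 1], [0, 0, 0, 0, 0, 0, -0.2], [0, 0, 0, 0, 0, 0, -0.5], [0, 0, 0, 0, 0, 0, -1], [0, 0, 0, 0, 0, 0, -1], [0, 0, 0, 0, 0, 0, -1], [0, 0, 0, 0, 0, 0, -1], [0, 0, 0, 0, 0, 0, -1]]]}}

```text
time_s: 25.23
ee_pos: [0.505, -0.1514, 0.0757]
tool_rot: [2.238, 2.203, -0.001]
ft_force: [0.4, 0.3, -0.3]
grip_width: 0.0852
grip_force: 0.0
```

>>> {"fn": "drive_tool", "kwargs": {"commands": [[[0, 0, 0, 0, 0, -1.5, -1], [0, 0, 0, 0, 0, -2, -1], [0, 0, 0, 0, 0, -3, -1], [0, 0, 0, 0, 0, -3, -1], [0, 0, 0, 0, 0, -3, -1], [0, 0, 0, 0, -3, -1, -1], [0, 0, 0, 0, -4, 0, -1], [0, 0, 0, 3, 0, 0, -1], [0, 0, 0, 4, 0, 0, -1], [0, 0, 0, 4, 0, 0, -1]]]}}

```text
time_s: 26.07
ee_pos: [0.436, -0.04, 0.2111]
tool_rot: [2.242, 2.199, 0.001]
ft_force: [1.6, 0.6, -0.5]
grip_width: 0.0854
grip_force: 0.0
```

>>> {"fn": "drive_tool", "kwargs": {"commands": [[[0, 0, 0, 4, 0, 0, -1], [0, 0, 0, 4, 0, 0, -1], [0, 0, 0, 0, 0, 0, -1], [0, 0, 0, 0, 0, 0, -1]]]}}

```text
time_s: 26.4
ee_pos: [0.4378, 0.0421, 0.2106]
tool_rot: [2.233, 2.21, 0.0]
ft_force: [-0.2, -0.1, 0.2]
grip_width: 0.0854
grip_force: 0.0
```

```bash
python3 d.py j1 235 160 80 230 155 90
```

```text
[0.43778234 0.03910935 0.21050861] [ 2.23836852e+00  2.20338286e+00 -1.37933931e-03] [-0.21  0.17  0.    2.04  0.    0.93 -0.23]
```

View pics/j1.png

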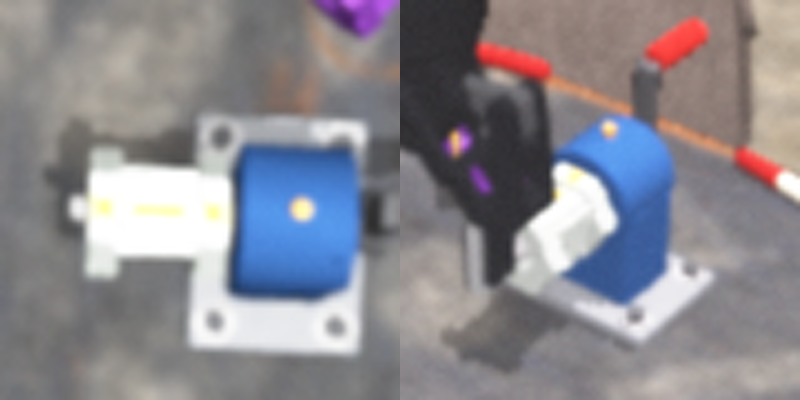

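The hub sits on the stub with the paint up and the rim next to the block, paint at (103,207), (159,209) and (213,210) in the top crop. One numeric check first, handing in only if it passes.

```bash
python3 - <<'E'
from h import *
from plant import ctrl
T,S=pickle.load(open('j1.pkl','rb'))
cr=lambda a,o,s:(np.array(a,float)+.5)/s-.5+o
l=[]
for u,x,r in(([103,207],-.023,.024),([159,209],0,.02),([213,210],.023,.024)):
    p=unproj(T,cr(u,[235,160],5),.078+r);q=R.from_euler('z',-SYAW).apply(p-[SX,SY,0]);l.append(q[0]-x);print(q.round(4),q[0]-x)
if -.065<np.mean(l)<-.055: print(ctrl.hand_in())
E
```

```text
[-0.0832 -0.001   0.102 ] -0.06023471226633561
[-0.0593 -0.0004  0.098 ] -0.059310445031979936
[-0.0366 -0.0003  0.102 ] -0.059551614366659414
the job is handed in; nothing more can be done
None
```

The hub is on the keyed stub, home against the shoulder with the painted flat up, let go of and handed in at about 26 s; a final camera check put its centre at about x = -59.7 mm in the stand frame (target -59 mm), and the verdict was not shown.

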